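# Reload the spring-loaded shoe-polish dispenser

## Task

Put the two shoe-polish tins away in the spring-loaded dispenser, the tan one first and the black one on top of it. Set each tin, lid up, between the four rods and push it straight down against the spring until it is wholly below the two orange catches and they hold it there by themselves. Leave the bowl, jar, bell and umbrella fob where they are.

Things in the scene. Friction and masses are not known exactly. Their poses are not given: they have to be found in the camera images.
- dispenser: Spring dispenser fixed to the surface: wooden base 100 x 140 x 12 mm, origin at the centre of its underside, z up; heights are measured from there. Four steel rods hold the tins on its z axis. Its +x and -x sides are open: fingers holding a tin along the x line can go down and open there. Wooden posts on the +y and -y sides (inner face 53 mm from the axis, top at 102 mm) carry the catches.
- rods (a point): Point on the axis, 108 mm up, where the straight part of the four rods ends; above it they flare outward and end at 123 mm. The rods are 8 mm thick, at x = +-27.6, y = +-27.6 mm, 47 mm clear between neighbours; they leave a tin 2 mm play all round. Axes as the dispenser's.
- catch_under (a point): Point on the axis, 83 mm up, level with the flat underside of the two orange catches. These are 20 mm wide, come from +y and -y to 28 mm from the axis, and their tops slope from 86 mm at the tip to 96 mm. A tin pushed down spreads them (a few N); when its top is below 83 mm they snap in over it, and it then rises against them. Press mid-lid, to 78 mm to be sure.
- platform (a joint): White platform, 54 mm across, on a coil spring. 0 m: up, its top at 96 mm; grows as it sinks, stop at 0.075. Spring 5 N at 0, 11 N at 0.075. The first tin set down rests on it at 96 mm; the second rests on the catches' slopes, underside at about 92 mm. With one tin held by the catches it stays at about 0.039, with two at about 0.065.
- tan_tin: Round shoe-polish tin, tan lid on a bare metal lower half, 66 mm across, 26 mm high, about 0.11 kg, standing lid up. Origin at the centre of its underside, z up.
- black_tin: The same tin with a black lid. Origin at the centre of its underside, z up.
- key_bowl: Bystander: blue ceramic bowl, 124 mm across, 48 mm high, with a steel keyring hoop in it. Origin at the centre of its underside.
- glass_jar: Bystander: glass jar with a cork-coloured lid, 64 mm across, 85 mm high. Origin at the centre of its underside.
- bike_bell: Bystander: red plastic bike bell, 62 mm across, 39 mm high, with a small black thumb lever. Origin at the centre of its underside.
- umbrella_fob: Bystander: black umbrella handle fob lying flat, about 120 mm long, 20 mm high, with a hooked end. Origin under the middle of it.
Not all that is in view belongs to the job. There is more than one size of the tan_tin; the job needs the smallest. Of the things shaped like the black_tin, the black one is meant.

How it is judged:
By the outcome, as a careful person would: the job done as asked, in the order asked, and still so for the second after the job is handed in, with the robot touching nothing.
It also fails if it takes over 67 s, if anything falls off the work surface, if the arm or the gripper's body presses on something with over 40 N, if the wrist force passes 120 N, or if a joint passes its speed limit or range.

## Robot

A 6-joint arm with a two-finger parallel gripper is mounted at the origin on the work surface. World frame = base frame: x ahead of the robot, y to its left, z up, the work surface at z = 0. Lengths are in m, angles in rad, forces in N, time in s.
With the tool pointing down it reaches from about 0.35 to 0.875 m from the base axis. Payload 4.2 kg.
Tool frame: the origin (TCP) lies midway between the tips of the shut fingers; the grasp point (between the pads) lies 19 mm behind it; y points along the fingers, z is the direction in which the jaws open and shut, and the axes are right-handed (so a half turn about y gives the same grasp; the last joint's range is limited). The gripper opens to 87 mm and grips with 3 to 60 N. Pads are 19 mm wide; open, the fingers measure 117 mm over their backs; the gripper's body (75 mm by 190 mm) begins 51 mm behind the grasp point.
Start: joints at [-0.889, 0.385, 0.008, 0, -1.194, -0.259], TCP at [0.256, -0.57, 0.223] pointing down, gripper open.
Joint ranges: [-3.14, 3.14], [-1.21, 2.06], [-1.07, 1.41], [-3.16, 2.05], [-2.99, -0.16], [-3.1, 3.1]. Speed limits (rad/s): [2.79, 2.79, 3.14, 3.14, 3.14, 3.14].

## Interface

Orientations are given as a unit quaternion [w, x, y, z].
In Python, from station import manip gives the robot as it stands.
- The arm moves only by the shell command python3 -m pendant 'ROWS' [FORCE]. ROWS is JSON, a list that holds one entry, the list of rows, each a list of 5 numbers: the shift along the tool's x, y, z in mm, then the turn about the tool's y in degrees, then the closure in counts, from 0 (fully open) to 255 (shut). In form: [[[dx, dy, dz, turn, jaw], ...]]. A call has 1 to 20 rows; each row is the pose to reach, as a shift and turn from the pose commanded when the call began, along the tool's axes at that moment; what a row does not reach only later rows make up. A row lasts 1/12 s, in which the tool goes at most 41.7 mm and 7.16 degrees, less where a joint would pass 70% of its speed; a pose out of reach is approached as far as the arm can. A call with a gripper value outside its range is refused whole. The fingers move at their own pace and stop on an object; FORCE is the grip in N (left out, the last holds). Time passes only in rows, so rows that repeat a pose let the fingers close. It gives the time, the measured TCP pose, the force and the opening at its end, in the units of the state.
- manip.get_state(): the state, without advancing time (a new reading comes with each control period).
- manip.capture(name): name is "side" or "top"; returns a dict with "frame" (384x512x3 uint8, red, green, blue), "fx", "fy", "cx", "cy" (pixels), "k1" (the pictures are not rectified: a ray, as slopes to the right and down, at radius r is drawn at 1 + k1 r^2 times it, then the intrinsics apply), "R" (3x3) and "t" (3): a world point X has camera coordinates R X + t. Camera axes: x right, y down, z forward; pixel columns grow to the right and rows downward; lengths in m; the calibration is good to about 2 mm. A picture is of the moment at which its call begins. There is no depth.
- manip.job_done(): hands the job in, once; it reports no verdict.
The state is a dict: "time_s": time; "q": joint angles; "qd": joint speeds; "joint_efforts": joint torques, N m; "ee_pos": TCP position; "orientation": TCP orientation; "contact_force": force on the tool from outside, world axes, zero at the start; "moment": the same for the moment, N m; "gripper_width": opening from 0.0 (shut) to 1.0 (fully open).
Only numpy, scipy, OpenCV 4.12 (cv2) and the standard library are available. Lean on these libraries where they do the work, as an engineer would, in place of code of your own. Each camera call takes 0.05 s, during which the arm holds its last target.

## Working session

There is one attempt and no reset: what is moved stays moved. The work goes in short steps, Python scripts to look and compute and a shell command to move; the robot and the scene stay as the last step left them, time stands still between calls to the robot, and variables do not carry over. Pictures are saved under pics/ and viewed, and the job is handed in when it is done.

```bash
ls; mkdir -p pics
python3 - <<'E'
from station import manip
import cv2
s=manip.get_state();print(s)
for n in("side","top"):
    c=manip.capture(n);cv2.imwrite(f"pics/{n}0.png",cv2.cvtColor(c["frame"],cv2.COLOR_RGB2BGR));print({k:v for k,v in c.items() if k!="frame"})
E
```

```text
pics
{'time_s': 0.0, 'q': array([-8.89385167e-01,  3.85526456e-01,  6.61345442e-03, -5.20063990e-04,
       -1.19402537e+00, -2.58601493e-01]), 'qd': array([-4.78737757e-04, -8.58712547e-04,  6.27496142e-05, -1.19757077e-04,
        1.13247748e-04,  1.35660677e-03]), 'joint_efforts': array([ 4.21326813e-04, -3.90663815e+01,  1.87405962e+01,  4.21976119e+00,
        1.10370945e-02, -1.98214725e-04]), 'ee_pos': array([ 0.2562164 , -0.5693872 ,  0.22146983]), 'orientation': array([ 0.69213095, -0.69062574, -0.14811778,  0.14849901]), 'contact_force': array([ 0.36875293,  0.33795582, -0.46393718]), 'moment': array([0.00214285, 0.01242531, 0.01214191]), 'gripper_width': 1.0040344037377358}
{'fx': 375.99484239035377, 'fy': 375.99484239035377, 'cx': 255.03447060448195, 'cy': 189.76869731128852, 'k1': -0.05290086325849995, 'R': array([[-0.99137161, -0.13059094, -0.01132848],
       [-0.06840253,  0.58911758, -0.80514693],
       [ 0.11181871, -0.79742491, -0.59296719]]), 't': array([0.56552378, 0.14365072, 1.11410897])}
{'fx': 360.0696163273011, 'fy': 360.0696163273011, 'cx': 251.19875498088348, 'cy': 187.64726773222552, 'k1': -0.037714631759214357, 'R': array([[ 0.0165356 , -0.99978713, -0.01233981],
       [-0.98415149, -0.01409524, -0.17676868],
       [ 0.17655711,  0.01506722, -0.98417507]]), 't': array([-0.02326828,  0.55469167,  0.90474046])}
```

View pics/side0.png

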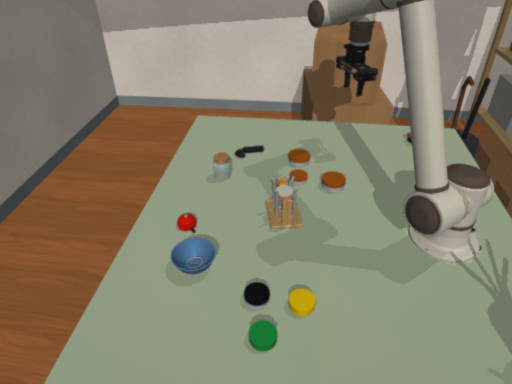

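View pics/top0.png

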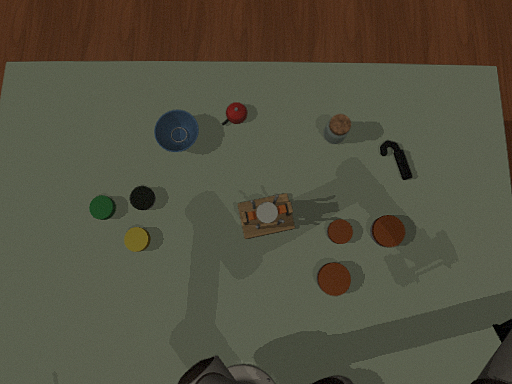

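The side view shows the dispenser at about (284,205), the black tin at (257,295) and three tan tins at (299,157), (299,177) and (333,181). In the top view the smallest tan tin is at (340,231), the black tin at (142,198) and the dispenser at (267,213). I'll enlarge these.

```bash
cat > h.py <<'E'
import numpy as np, cv2
from scipy.spatial.transform import Rotation as Ro
from station import manip
def K(c): return np.array([[c["fx"],0,c["cx"]],[0,c["fy"],c["cy"]],[0,0,1.]])
def D(c): return np.array([c["k1"],0,0,0.])
def proj(c,X): return cv2.projectPoints(np.atleast_2d(X).astype(float),cv2.Rodrigues(c["R"])[0],c["t"],K(c),D(c))[0][:,0]
def ray(c,uv,z):
    p=cv2.undistortPoints(np.array([[uv]],float),K(c),D(c))[0,0]
    d=c["R"].T@np.array([p[0],p[1],1]); o=-c["R"].T@c["t"]
    return o+d*(z-o[2])/d[2]
def tri(ca,ua,cb,ub):
    pa=cv2.undistortPoints(np.array([[ua]],float),K(ca),D(ca))[0]; pb=cv2.undistortPoints(np.array([[ub]],float),K(cb),D(cb))[0]
    X=cv2.triangulatePoints(np.c_[ca["R"],ca["t"]],np.c_[cb["R"],cb["t"]],pa.T,pb.T)[:,0]; return X[:3]/X[3]
def crop(c,name,u0,v0,w,h,s):
    im=cv2.cvtColor(c["frame"],cv2.COLOR_RGB2BGR)[v0:v0+h,u0:u0+w]
    cv2.imwrite(name,cv2.resize(im,None,fx=s,fy=s,interpolation=cv2.INTER_CUBIC))
E
python3 - <<'E'
from h import *
t=manip.capture("top");s=manip.capture("side")
np.savez("cal.npz",**{n+k:v for n,c in(("t_",t),("s_",s)) for k,v in c.items()})
crop(t,"pics/t_disp.png",227,178,80,70,8)
crop(t,"pics/t_tan.png",310,205,100,95,6)
crop(t,"pics/t_blk.png",85,175,90,80,7)
crop(s,"pics/s_disp.png",250,165,70,70,8)
crop(s,"pics/s_tan.png",280,145,75,55,8)
E
```

```text
(no output)
```

View pics/t_disp.png

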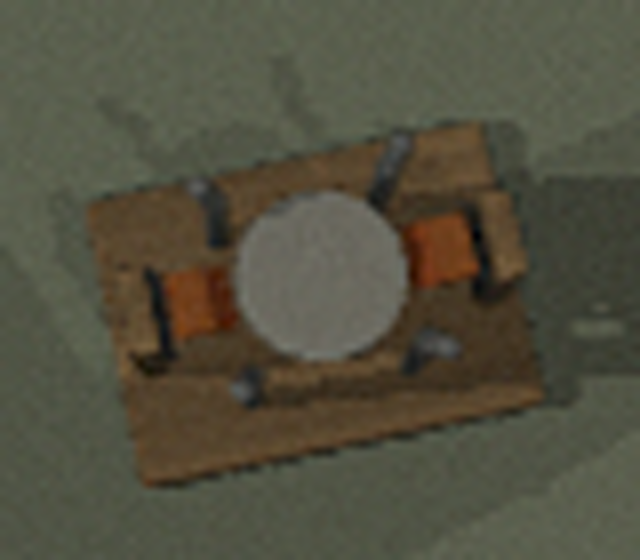

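View pics/t_tan.png

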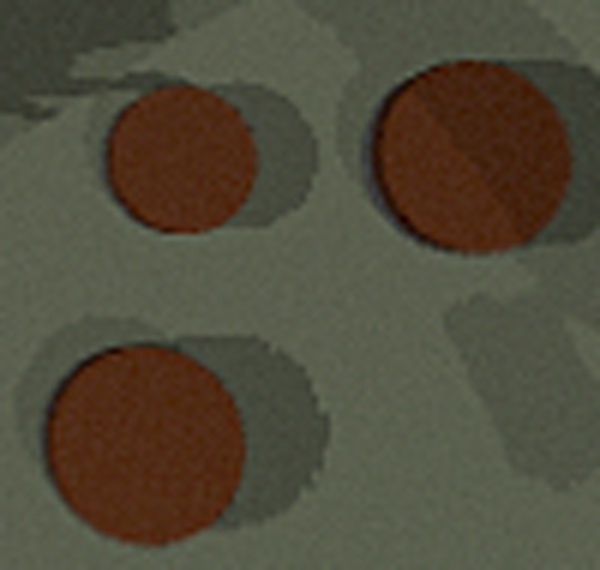

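View pics/t_blk.png

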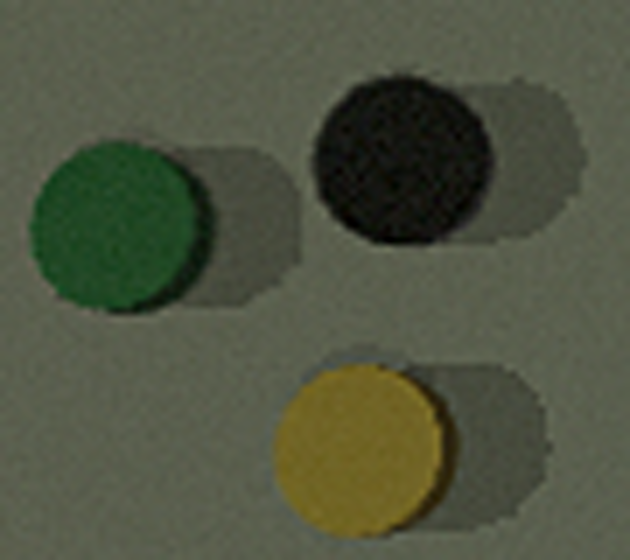

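View pics/s_disp.png

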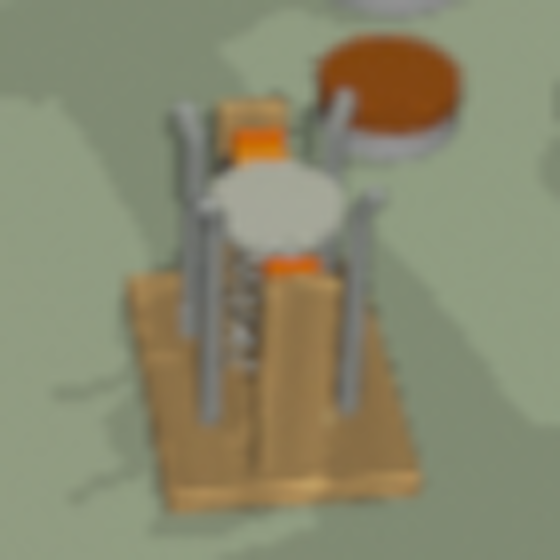

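View pics/s_tan.png

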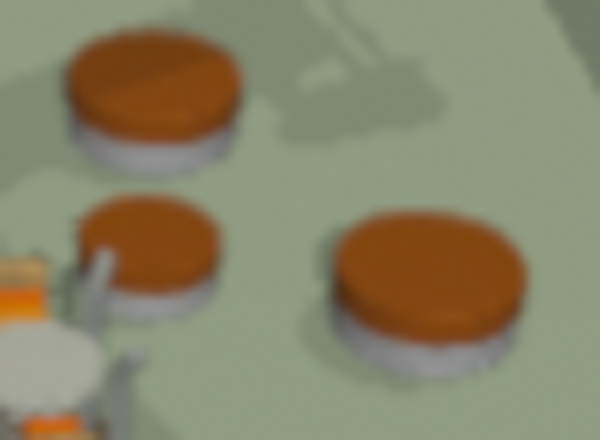

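```bash
cat > m.py <<'E'
from h import *
from scipy.optimize import least_squares
z=np.load("cal.npz"); t={k[2:]:z[k] for k in z if k[:2]=="t_"}; s={k[2:]:z[k] for k in z if k[:2]=="s_"}
for c in (t,s):
    for k in("fx","fy","cx","cy","k1"): c[k]=float(c[k])
print("cams",-t["R"].T@t["t"],-s["R"].T@s["t"])
def px(u0,v0,k,x,y): return np.array([u0+(x+.5)/k-.5, v0+(y+.5)/k-.5])
# lids by contour moments
def lid(c,u0,v0,w,h,f):
    im=c["frame"][v0:v0+h,u0:u0+w].astype(int)
    m=f(im).astype(np.uint8); n,l,st,ce=cv2.connectedComponentsWithStats(m)
    i=1+np.argmax(st[1:,4]); return ce[i]+[u0,v0],st[i,2:]
tan=lambda i:(i[...,0]>1.8*i[...,1])&(i[...,0]>50)
blk=lambda i:i.max(-1)<38
for nm,c,a in (("tan top",t,(325,215,30,35,tan)),("tan side",s,(287,168,24,18,tan)),("blk top",t,(127,182,30,32,blk)),("blk side",s,(240,280,32,28,blk))):
    uv,sz=lid(*( (c,)+a)); print(nm,uv,sz,ray(c,uv,.026))
print("tan hand",ray(t,px(310,205,6,182,159),.026),"side hand",ray(s,px(280,145,8,149,244),.026))
print("blk hand",ray(t,px(85,175,7,403,159),.026))
T=[((321,275),(0,0,.096))]
S=[((276,205),(0,0,.096))]
for p in ((88,203),(488,122),(545,395),(145,487)): T.append((p,None))
for p in ((132,278),None,(420,468),(168,487)): S.append((p,None))
cor=[(.05,.07,.012),(.05,-.07,.012),(-.05,-.07,.012),(-.05,.07,.012)]
Scor=[(.05,-.07,.012),None,(-.05,.07,.012),(.05,.07,.012)]
def M(p,X): 
    X=np.array(X);c_,s_=np.cos(p[2]),np.sin(p[2]);return np.array([p[0]+c_*X[0]-s_*X[1],p[1]+s_*X[0]+c_*X[1],X[2]])
def res(p,a=True,b=True):
    r=[]
    if a:
        for (q,X),cc in zip(T,[None]+cor): r+=list(proj(t,M(p,X or cc))[0]-px(227,178,8,*q))
    if b:
        for (q,X),cc in zip(S,[None]+Scor):
            if q is None: continue
            r+=list(proj(s,M(p,X or cc))[0]-px(250,165,8,*q))
    return np.array(r)
for a,b in((1,0),(0,1),(1,1)):
    o=least_squares(res,[.5,0,0.1],kwargs=dict(a=a,b=b),loss="soft_l1"); print(o.x,np.degrees(o.x[2]),np.round(res(o.x,a,b),1))
print("plat", ray(t,px(227,178,8,321,275),.096),ray(s,px(250,165,8,276,205),.096))
E
python3 m.py
```

```text
cams [ 0.38654703 -0.02907673  0.98818799] [0.44589208 0.87764336 0.78269653]
tan top [339.74331551 231.31283422] [ 24  24 374] [ 0.44468169 -0.25152705  0.026     ]
tan side [298.68181818 175.18181818] [ 15  10 110] [ 0.44495096 -0.24521965  0.026     ]
blk top [142.06779661 197.61440678] [ 25  24 472] [0.52734934 0.28219976 0.026     ]
blk side [256.45412844 293.52522936] [ 24  22 436] [0.52851365 0.28915198 0.026     ]
tan hand [ 0.44529524 -0.25200329  0.026     ] side hand [ 0.44673586 -0.2457785   0.026     ]
blk hand [0.52825623 0.28205645 0.026     ]
[ 0.48616932 -0.05577615  0.22103151] 12.66417241223105 [ 0.3 -0.1 -0.4 -0.4 -0.4 -0.6  0.6  1.1 -0.2  0.2]
[ 0.48630613 -0.0580916   0.21120216] 12.100992483271119 [ 0.2 -0.8 -0.5 -1.2  0.6  0.9 -0.3  0.5]
[ 0.48621682 -0.05604893  0.21798595] 12.489674887751889 [ 0.4 -0.2 -0.2 -0.5 -0.2 -0.5  0.7  1.1 -0.2  0.1  0.1 -0.4 -0.6 -0.8
  0.7  1.2 -0.1  1. ]
plat [ 0.48579073 -0.05494902  0.096     ] [ 0.48651293 -0.05396448  0.096     ]
```

```bash
cat > go.py <<'E'
import sys
from h import *
# args: x y z(mm) yawdeg of tool z axis (mod 180)
def rel(x,y,z,yaw=None,st=None):
    st=st or manip.get_state(); q=st["orientation"]; R=Ro.from_quat(q[[1,2,3,0]]).as_matrix()
    d=R.T@(np.array([x,y,z])-st["ee_pos"]*1000)
    zx=np.degrees(np.arctan2(R[1,2],R[0,2])); turn=None
    if yaw is not None:
        # turn about tool y (down) by a => world yaw decreases by a if y is down
        a=(zx-yaw)*(1 if R[2,1]<0 else -1); turn=[(a+90)%180-90]
    return d.round(2),turn,zx,R.round(3)
if __name__=="__main__":
    a=list(map(float,sys.argv[1:])); d,t,zx,R=rel(*a); s=manip.get_state(); print("shift",d,"turn",t,"yaw now",round(zx,2)); print(R); print("t",s["time_s"],"pos",s["ee_pos"]*1000,"q",s["q"].round(3),"F",s["contact_force"].round(1),"w",s["gripper_width"])
E
python3 go.py 445 -252 60 12.5
```

```text
shift [302.4  162.13 212.06] turn [np.float64(-78.28209239072925)] yaw now 114.22
[[ 0.912 -0.001 -0.41 ]
 [ 0.41   0.001  0.912]
 [-0.    -1.     0.001]]
t 0.2 pos [ 256.30449846 -569.6343656   221.87387626] q [-0.889  0.385  0.007 -0.    -1.194 -0.259] F [-0.3 -0.1 -0. ] w 1.004050429618229
```

```bash
python3 -m pendant '[[[302,100,212,11.7,0],[302,100,212,11.7,0],[302,100,212,11.7,0],[302,100,212,11.7,0],[302,100,212,11.7,0],[302,100,212,11.7,0],[302,100,212,11.7,0],[302,100,212,11.7,0],[302,100,212,11.7,0],[302,130,212,11.7,0],[302,160,212,11.7,0],[302,160,212,11.7,0],[302,160,212,11.7,0],[302,160,212,11.7,0]]]' 20; python3 go.py 445 -252 4 102.5
python3 - <<'E'
from h import *
crop(manip.capture("top"),"pics/t1.png",280,170,130,130,5)
crop(manip.capture("side"),"pics/s1.png",250,110,120,110,5)
E
```

```text
time_s: 1.37
ee_pos: [0.4457, -0.2534, 0.0638]
orientation: [-0.702, 0.703, 0.078, -0.077]
contact_force: [0.3, 0.3, 0.9]
gripper_width: 1.001
shift [-0.46 59.76  1.63] turn [np.float64(0.025451734540467896)] yaw now 102.53
[[ 0.976  0.002 -0.217]
 [ 0.217 -0.001  0.976]
 [ 0.001 -1.    -0.001]]
t 1.3667 pos [ 445.71195432 -253.43261802   63.76639226] q [-2.000e-01  3.750e-01 -4.720e-01  1.000e-03 -7.220e-01 -1.153e+00] F [0.3 0.3 0.9] w 1.0006889310114206
```

View pics/s1.png

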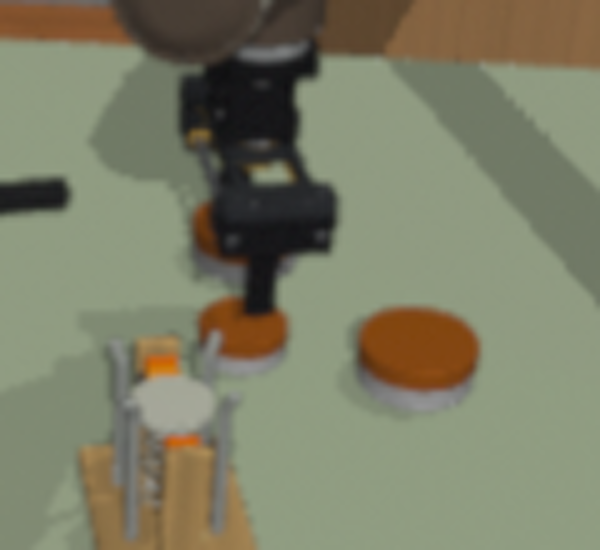

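View pics/t1.png

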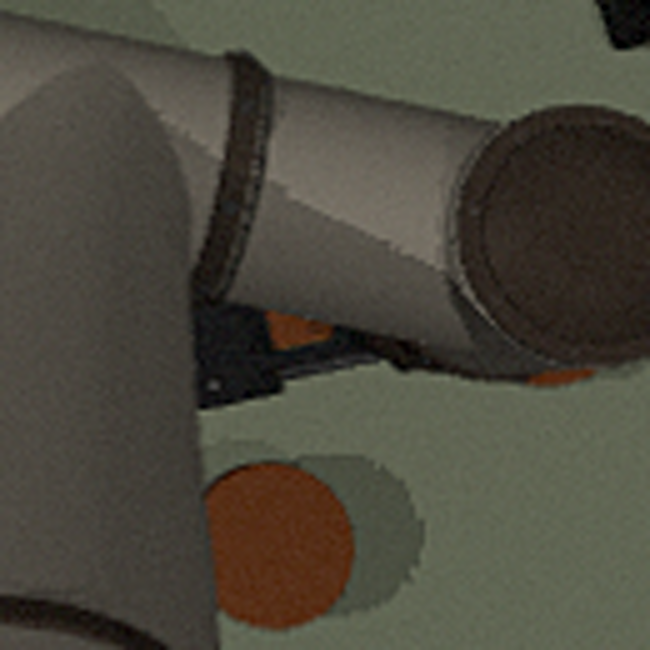

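The fingers straddle the small tan tin: the near finger is at (258,310) in the side crop, over the lid at (243,325). I'll go down and centre it with two pinches at right angles.

```bash
python3 -m pendant '[[[0,30,1,0,0],[0,59,1,0,0],[0,59,1,0,0],[0,59,1,0,0],[0,59,1,0,140],[0,59,1,0,140],[0,59,1,0,140],[0,59,1,0,140],[0,59,1,0,140],[0,59,1,0,140],[0,59,1,0,140]]]' 8; python3 go.py 445 -252 4 102.5
```

```text
time_s: 2.38
ee_pos: [0.4454, -0.252, 0.0047]
orientation: [-0.703, 0.703, 0.078, -0.077]
contact_force: [-0.9, -0.4, 5.6]
gripper_width: 0.756
shift [-0.38  0.68  0.11] turn [np.float64(0.055825756158853324)] yaw now 102.56
[[ 0.976  0.002 -0.217]
 [ 0.217 -0.001  0.976]
 [ 0.001 -1.    -0.001]]
t 2.3833 pos [ 445.39415824 -252.02365091    4.67706737] q [-1.970e-01  4.690e-01 -5.250e-01  1.000e-03 -5.750e-01 -1.155e+00] F [-0.9 -0.4  5.6] w 0.7561660338913444
```

```bash
python3 -m pendant '[[[0,0,0,0,0],[0,0,0,0,0],[0,-2,0,0,0],[0,-2,0,-7,0],[0,-2,0,-14,0],[0,-2,0,-21,0],[0,-2,0,-28,0],[0,-2,0,-35,0],[0,-2,0,-42,0],[0,-2,0,-49,0],[0,-2,0,-56,0],[0,-2,0,-63,0],[0,-2,0,-70,0],[0,-2,0,-77,0],[0,-2,0,-84,0],[0,-2,0,-90,0],[0,-2,0,-90,0],[0,-2,0,-90,0]]]'; python3 -m pendant '[[[0,2,0,0,140],[0,2,0,0,140],[0,2,0,0,140],[0,2,0,0,140],[0,2,0,0,140],[0,2,0,0,140],[0,2,0,0,140],[0,2,0,0,140]]]' 30;  python3 go.py 486 -55.5 180 192.5
```

```text
time_s: 3.88
ee_pos: [0.4445, -0.2516, 0.0054]
orientation: [0.443, -0.443, -0.551, 0.551]
contact_force: [0.9, -0.1, -1.0]
gripper_width: 0.999
time_s: 4.55
ee_pos: [0.4446, -0.2517, 0.0035]
orientation: [0.443, -0.442, -0.552, 0.552]
contact_force: [0.6, 0.1, -1.1]
gripper_width: 0.751
shift [ 182.55 -176.5   -82.92] turn [np.float64(0.01835719932353186)] yaw now -167.48
[[-0.217 -0.    -0.976]
 [ 0.976  0.    -0.217]
 [ 0.    -1.     0.   ]]
t 4.55 pos [ 444.59958196 -251.67922004    3.49897282] q [-0.197  0.471 -0.526 -0.    -0.574  0.416] F [ 0.6  0.1 -1.1] w 0.7507515443931825
```

```bash
python3 -m pendant '[[[0,-30,0,0,140],[0,-70,0,0,140],[0,-110,0,0,140],[0,-150,0,0,140],[30,-165,-14,0,140],[60,-165,-28,0,140],[95,-165,-43,0,140],[130,-165,-60,0,140],[160,-165,-75,0,140],[175,-165,-80,0,140],[182.5,-165,-83,0,140],[182.5,-165,-83,0,140],[182.5,-165,-83,0,140],[182.5,-165,-83,0,140],[182.5,-165,-83,0,140]]]' 40; python3 go.py 486 -55.5 100 192.5;python3 - <<'E'
from h import *
crop(manip.capture("top"),"pics/t2.png",210,160,120,100,6)
crop(manip.capture("side"),"pics/s2.png",245,130,90,100,6)
E
```

```text
time_s: 5.8
ee_pos: [0.4858, -0.0567, 0.1684]
orientation: [0.443, -0.443, -0.551, 0.551]
contact_force: [-0.3, 0.5, -0.5]
gripper_width: 0.749
shift [ 1.09 68.43 -0.51] turn [np.float64(-0.07954642659990441)] yaw now -167.58
[[-0.215 -0.    -0.977]
 [ 0.977 -0.    -0.215]
 [-0.    -1.     0.   ]]
t 5.8 pos [485.76646636 -56.6626083  168.43262965] q [ 0.217  0.204 -0.398  0.    -0.969 -0.   ] F [-0.3  0.5 -0.5] w 0.7485791350182348
```

View pics/s2.png

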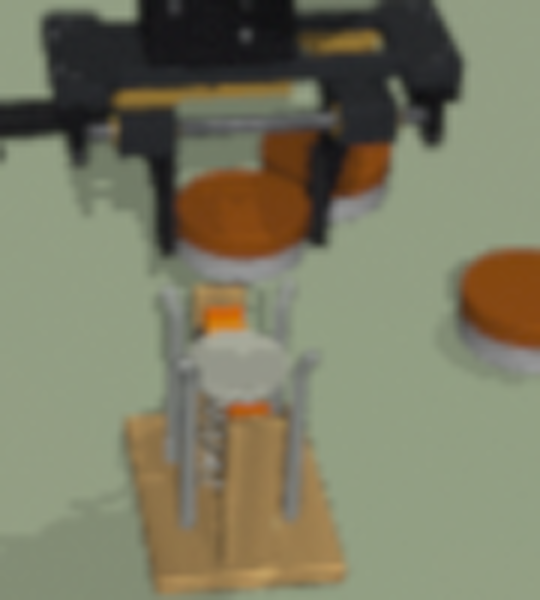

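View pics/t2.png

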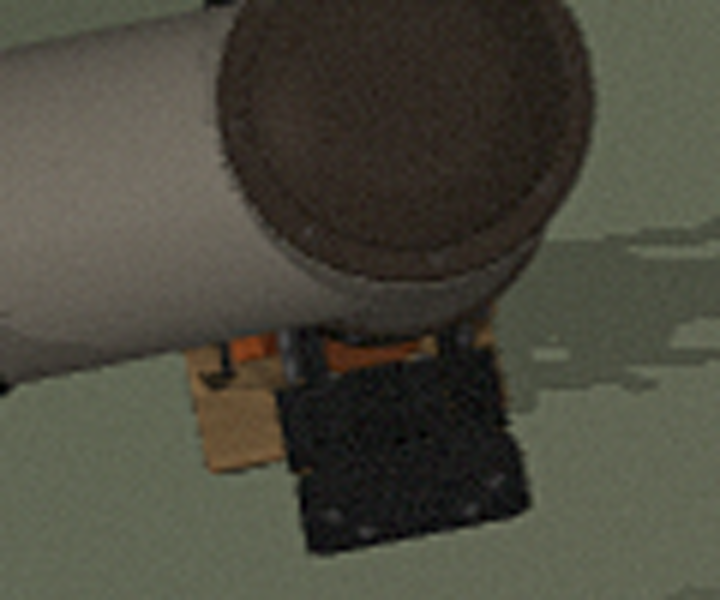

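Run:
```python
from h import *
s=manip.capture("side")
f=lambda X:((proj(s,X)-[245,130]+.5)*6-.5).round(1)
p=manip.get_state()["ee_pos"]; print(p)
a=np.linspace(0,2*np.pi,72)
def ring(x,y,z,r): 
    q=f(np.c_[x+r*np.cos(a),y+r*np.sin(a),0*a+z]); return q.min(0),q.max(0)
print("lid pred",f([p[0],p[1],p[2]+.0225]),ring(p[0],p[1],p[2]+.0225,.033))
for dx,dy in((0,0),(0.002,0),(0,.002)):
  x,y=.486+dx,-.0555+dy
  print("plat",ring(x,y,.096,.027))
  c_,s_=np.cos(np.radians(12.5)),np.sin(np.radians(12.5))
  print("rods at 108",[f([x+c_*u-s_*v,y+s_*u+c_*v,.108]).tolist()[0] for u in(.0276,-.0276) for v in(.0276,-.0276)],"base",[f([x+c_*u-s_*v,y+s_*u+c_*v,.016]).tolist()[0] for u in(.0276,-.0276) for v in(.0276,-.0276)])
crop(s,"pics/s2b.png",265,150,45,75,8)
```

```text
[ 0.48591449 -0.0564023   0.16850316]
lid pred [[245.1 204.1]] (array([177.4, 168.7]), array([313. , 241.3]))
plat (array([185.4, 331.3]), array([290.9, 393.8]))
rods at 108 [[192.4, 378.6], [178.2, 315.1], [301.8, 371.8], [283.5, 308.8]] base [[188.3, 519.4], [174.9, 453.7], [292.7, 512.5], [275.6, 447.2]]
plat (array([181.5, 331. ]), array([287. , 393.5]))
rods at 108 [[188.4, 378.3], [174.3, 314.8], [297.8, 371.6], [279.7, 308.5]] base [[184.5, 519.1], [171.3, 453.4], [288.9, 512.2], [271.9, 447.0]]
plat (array([185. , 333.5]), array([290.7, 396.2]))
rods at 108 [[192.0, 381.0], [177.8, 317.3], [301.6, 374.2], [283.3, 311.0]] base [[188.0, 521.9], [174.6, 456.0], [292.5, 515.0], [275.4, 449.5]]
```

View pics/s2b.png

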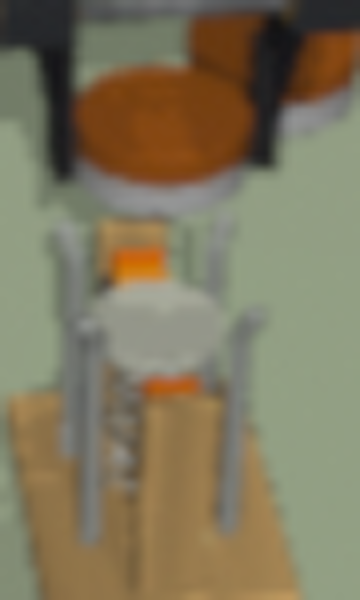

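```bash
python3 -m pendant '[[[1,20,0,0,140],[1,38,0,0,140],[1,43,0,0,140],[1,48,0,0,140],[1,53,0,0,140],[1,58,0,0,140],[1,62,0,0,140],[1,62,0,0,140],[1,62,0,0,140]]]' 40; python3 go.py 486 -55.5 100 192.5;python3 - <<'E'
from h import *
crop(manip.capture("side"),"pics/s3.png",255,140,70,90,6)
E
```

```text
time_s: 6.7
ee_pos: [0.4861, -0.0546, 0.1067]
orientation: [-0.442, 0.443, 0.552, -0.552]
contact_force: [-0.0, 0.5, -0.8]
gripper_width: 0.748
shift [-0.88  6.68  0.25] turn [np.float64(0.03445918473062193)] yaw now -167.47
[[-0.217  0.    -0.976]
 [ 0.976 -0.    -0.217]
 [-0.    -1.    -0.   ]]
t 6.7 pos [486.05488892 -54.5845124  106.67549341] q [ 0.221  0.28  -0.479  0.    -0.811 -0.002] F [-0.   0.5 -0.8] w 0.7479351113665935
```

View pics/s3.png

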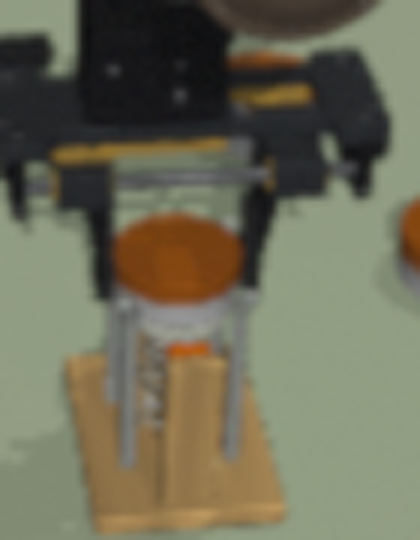

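```bash
python3 -m pendant '[[[-0.5,3,0,0,140],[-0.5,5,0,0,140],[-0.5,6,0,0,140],[-0.5,7,0,0,140],[-0.5,7,0,0,140],[-0.5,7,0,0,140]]]' 40; python3 go.py 486 -55.5 100 192.5
```

```text
time_s: 7.25
ee_pos: [0.486, -0.0551, 0.0995]
orientation: [-0.442, 0.442, 0.552, -0.552]
contact_force: [-0.1, 0.3, -0.2]
gripper_width: 0.749
shift [-0.42 -0.45  0.12] turn [np.float64(0.025367618104837675)] yaw now -167.47
[[-0.217  0.    -0.976]
 [ 0.976  0.    -0.217]
 [ 0.    -1.    -0.   ]]
t 7.25 pos [486.02621316 -55.06445301  99.54852189] q [ 0.22   0.29  -0.487 -0.    -0.793 -0.001] F [-0.1  0.3 -0.2] w 0.748786570374729
```

```bash
python3 -m pendant '[[[0,1,0,0,140],[0,1,0,0,140],[0,1,0,0,140]]]' 40; python3 -m pendant '[[[0,0,0,0,0],[0,0,0,0,0],[0,0,0,0,0],[0,0,0,0,0],[0,0,0,0,0],[0,-30,0,0,0],[0,-60,0,0,0],[0,-60,0,0,255],[0,-60,0,0,255],[0,-60,0,0,255],[0,-60,0,0,255],[0,-60,0,0,255],[0,-60,0,0,255],[0,-60,0,0,255],[0,-60,0,0,255],[0,-60,0,0,255],[0,-60,0,0,255]]]';python3 go.py 486 -55.5 78 192.5;python3 - <<'E'
from h import *
crop(manip.capture("side"),"pics/s4.png",255,140,70,90,6)
E
```

```text
time_s: 7.5
ee_pos: [0.4861, -0.0551, 0.099]
orientation: [-0.442, 0.443, 0.552, -0.552]
contact_force: [-1.5, -0.4, 2.5]
gripper_width: 0.75
time_s: 8.92
ee_pos: [0.4859, -0.0551, 0.1584]
orientation: [0.443, -0.442, -0.551, 0.552]
contact_force: [0.1, 0.0, 0.2]
gripper_width: 0.324
shift [-4.300e-01  8.043e+01  2.000e-02] turn [np.float64(0.025433462132639306)] yaw now -167.47
[[-0.217 -0.    -0.976]
 [ 0.976 -0.    -0.217]
 [ 0.    -1.     0.   ]]
t 8.9167 pos [485.94893757 -55.07506806 158.42516497] q [ 0.22   0.215 -0.412 -0.    -0.944 -0.001] F [0.1 0.  0.2] w 0.3239296121085206
```

View pics/s4.png

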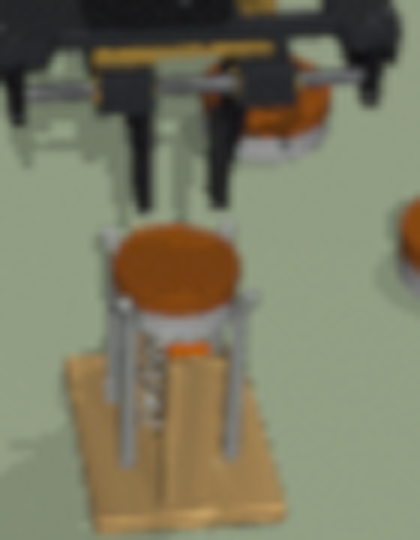

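The tan tin sits level between the rods, with its lid at (178,268) in the crop. Next I shut the fingers and press.

```bash
python3 -m pendant '[[[0,0,0,0,255],[0,0,0,0,255],[0,0,0,0,255],[0,0,0,0,255],[0,0,0,0,255],[0,0,0,0,255],[0,30,0,0,255],[0,35,0,0,255],[0,40,0,0,255],[0,45,0,0,255],[0,50,0,0,255],[0,55,0,0,255],[0,60,0,0,255],[0,60,0,0,255]]]' 30;python3 go.py 486 -55.5 78 192.5
```

```text
time_s: 10.13
ee_pos: [0.4866, -0.0553, 0.0998]
orientation: [-0.442, 0.443, 0.552, -0.552]
contact_force: [-1.6, -0.2, 3.6]
gripper_width: 0.007
shift [-0.03 21.77  0.7 ] turn [np.float64(0.07751487828278414)] yaw now -167.42
[[-0.218  0.001 -0.976]
 [ 0.976 -0.001 -0.218]
 [-0.001 -1.    -0.001]]
t 10.1333 pos [486.64444758 -55.30469133  99.76909038] q [ 0.22   0.29  -0.487  0.001 -0.792 -0.001] F [-1.6 -0.2  3.6] w 0.00680291532134362
```

```bash
python3 -m pendant '[[[0,4,0,0,255],[0,8,0,0,255],[0,12,0,0,255],[0,16,0,0,255],[0,20,0,0,255],[0,22.5,0,0,255],[0,22.5,0,0,255],[0,22.5,0,0,255]]]' 30;python3 go.py 486 -55.5 78 192.5;python3 - <<'E'
from h import *
crop(manip.capture("side"),"pics/s5.png",255,140,70,90,6)
E
```

```text
time_s: 10.8
ee_pos: [0.4867, -0.0553, 0.0775]
orientation: [-0.442, 0.443, 0.552, -0.552]
contact_force: [-1.1, 0.5, 6.1]
gripper_width: 0.005
shift [-0.02 -0.5   0.69] turn [np.float64(0.075301108332269)] yaw now -167.42
[[-0.218  0.001 -0.976]
 [ 0.976 -0.001 -0.218]
 [-0.001 -1.    -0.001]]
t 10.8 pos [486.66627798 -55.33374776  77.50073941] q [ 0.22   0.323 -0.512  0.001 -0.735 -0.001] F [-1.1  0.5  6.1] w 0.005227157662160436
```

View pics/s5.png

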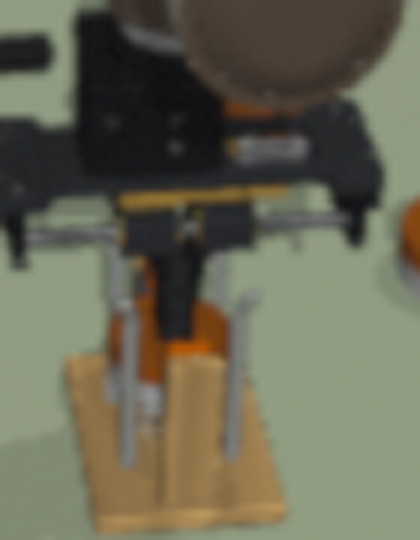

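```bash
python3 -m pendant '[[[0,-3,0,0,255],[0,-6,0,0,255],[0,-9,0,0,255],[0,-20,0,0,255],[0,-50,0,0,255],[0,-90,0,0,0],[0,-90,0,0,0]]]' 30;python3 go.py 528 283 60 102.5;python3 - <<'E'
from h import *
crop(manip.capture("side"),"pics/s6.png",255,140,70,90,6)
E
```

```text
time_s: 11.43
ee_pos: [0.4907, -0.0548, 0.1731]
orientation: [-0.438, 0.446, 0.555, -0.549]
contact_force: [0.6, -0.1, 0.8]
gripper_width: 0.081
shift [ 321.73  113.85 -108.63] turn [np.float64(-89.86615847783628)] yaw now -167.37
[[-0.219  0.014 -0.976]
 [ 0.976  0.001 -0.219]
 [-0.003 -1.    -0.014]]
t 11.4333 pos [490.74308774 -54.75701184 173.14300356] q [ 0.22   0.2   -0.391  0.003 -0.966 -0.001] F [ 0.6 -0.1  0.8] w 0.0805639811674948
```

View pics/s6.png

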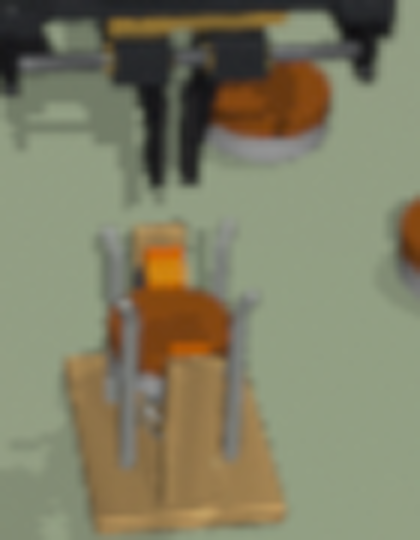

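The tan tin is latched, with both catches over its lid. Next is the black tin.

```bash
python3 -m pendant '[[[30,0,-10,-7,0],[60,0,-20,-14,0],[90,0,-31,-21,0],[125,0,-43,-28,0],[160,0,-56,-35,0],[195,0,-69,-42,0],[230,0,-81,-49,0],[265,0,-94,-56,0],[300,0,-106,-63,0],[321,0,-114,-70,0],[321,30,-114,-77,0],[321,60,-114,-84,0],[321,90,-114,-90,0],[321,105,-114,-90,0],[321,105,-114,-90,0],[321,105,-114,-90,0],[321,105,-114,-90,0]]]' 8;python3 go.py 528 283 4 102.5;python3 - <<'E'
from h import *
crop(manip.capture("side"),"pics/s7.png",200,200,130,150,4)
E
```

```text
time_s: 12.9
ee_pos: [0.5284, 0.2835, 0.0619]
orientation: [0.078, -0.077, 0.703, -0.703]
contact_force: [0.1, 0.1, 0.7]
gripper_width: 1.0
shift [ 0.55 57.89  0.49] turn [np.float64(0.026121673501506848)] yaw now -77.47
[[-0.976  0.001  0.217]
 [-0.217  0.001 -0.976]
 [-0.002 -1.    -0.001]]
t 12.9 pos [528.35181782 283.5410124   61.88799957] q [ 0.762  0.498 -0.256  0.    -0.816  1.027] F [0.1 0.1 0.7] w 0.999815039088312
```

View pics/s7.png

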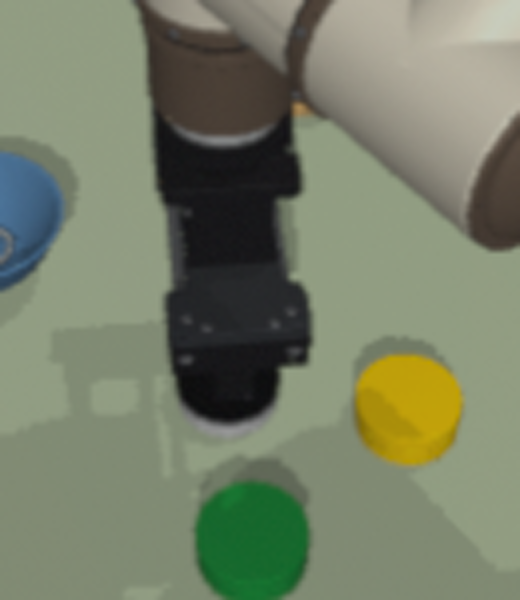

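The gripper is over the black tin (lid at about (228,395) in the crop), clear of the green and yellow tins.

```bash
python3 -m pendant '[[[0,30,0,0,0],[0,57.5,0,0,0],[0,57.5,0,0,0],[0,57.5,0,0,0],[0,57.5,0,0,140],[0,57.5,0,0,140],[0,57.5,0,0,140],[0,57.5,0,0,140],[0,57.5,0,0,140],[0,57.5,0,0,140],[0,57.5,0,0,140]]]' 8; python3 go.py 528 283 4 102.5
python3 -m pendant '[[[0,0,0,0,0],[0,0,0,0,0],[0,-1,0,0,0],[0,-1,0,7,0],[0,-1,0,14,0],[0,-1,0,21,0],[0,-1,0,28,0],[0,-1,0,35,0],[0,-1,0,42,0],[0,-1,0,49,0],[0,-1,0,56,0],[0,-1,0,63,0],[0,-1,0,70,0],[0,-1,0,77,0],[0,-1,0,84,0],[0,-1,0,90,0],[0,-1,0,90,0],[0,-1,0,90,0]]]'; python3 -m pendant '[[[0,1,0,0,140],[0,1,0,0,140],[0,1,0,0,140],[0,1,0,0,140],[0,1,0,0,140],[0,1,0,0,140],[0,1,0,0,140],[0,1,0,0,140]]]' 40;  python3 go.py 486 -55.5 168 192.5
```

```text
time_s: 13.87
ee_pos: [0.5282, 0.2836, 0.0047]
orientation: [0.078, -0.077, 0.703, -0.703]
contact_force: [-1.4, 0.6, 5.5]
gripper_width: 0.755
shift [0.27 0.67 0.52] turn [np.float64(0.04234365882808788)] yaw now -77.46
[[-0.976  0.001  0.217]
 [-0.217  0.001 -0.976]
 [-0.002 -1.    -0.001]]
t 13.8667 pos [528.15040084 283.56767563   4.67072938] q [ 0.763  0.574 -0.301  0.    -0.694  1.027] F [-1.4  0.6  5.5] w 0.7546677789238625
time_s: 15.37
ee_pos: [0.5275, 0.2828, 0.0042]
orientation: [0.442, -0.442, -0.552, 0.552]
contact_force: [0.0, -0.3, -0.7]
gripper_width: 0.999
time_s: 16.03
ee_pos: [0.5277, 0.283, 0.0035]
orientation: [-0.442, 0.442, 0.552, -0.552]
contact_force: [0.5, 1.5, -0.4]
gripper_width: 0.752
shift [-321.42 -164.5   114.16] turn [np.float64(0.03316487174276972)] yaw now -167.47
[[-0.217  0.    -0.976]
 [ 0.976  0.    -0.217]
 [ 0.    -1.    -0.   ]]
t 16.0333 pos [527.69330709 283.04743031   3.52398095] q [ 0.762  0.576 -0.302 -0.    -0.693 -0.544] F [ 0.5  1.5 -0.4] w 0.7520782431859018
```

```bash
python3 -m pendant '[[[0,-30,0,0,140],[0,-70,0,0,140],[0,-110,0,0,140],[0,-150,0,0,140],[-30,-165,10,0,140],[-65,-165,23,0,140],[-100,-165,36,0,140],[-135,-165,48,0,140],[-170,-165,60,0,140],[-205,-165,73,0,140],[-240,-165,85,0,140],[-275,-165,98,0,140],[-300,-165,107,0,140],[-315,-165,112,0,140],[-321,-165,114,0,140],[-321,-165,114,0,140],[-321,-165,114,0,140],[-321,-165,114,0,140],[-321,-165,114,0,140]]]' 40; python3 go.py 486 -55.2 106 192.5;python3 - <<'E'
from h import *
crop(manip.capture("side"),"pics/s8.png",245,130,90,100,6)
E
```

```text
time_s: 17.62
ee_pos: [0.4862, -0.0541, 0.1685]
orientation: [-0.442, 0.442, 0.552, -0.552]
contact_force: [0.7, 0.3, -1.2]
gripper_width: 0.75
shift [-1.06 62.47  0.47] turn [np.float64(0.11330120324652171)] yaw now -167.39
[[-0.218 -0.    -0.976]
 [ 0.976  0.    -0.218]
 [ 0.    -1.     0.   ]]
t 17.6167 pos [486.22724523 -54.07418728 168.47321573] q [ 0.222  0.204 -0.397 -0.    -0.969 -0.002] F [ 0.7  0.3 -1.2] w 0.7498332720478701
```

View pics/s8.png

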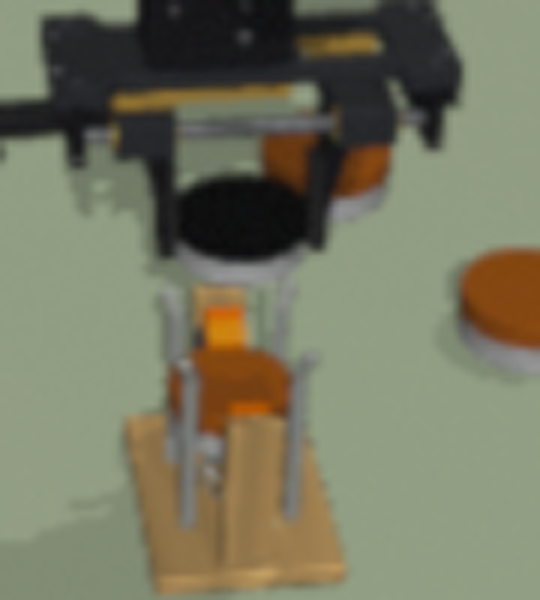

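The black tin is held level, lid up (lid at (243,218) in the crop), above the latched tan tin. Now I lower it to TCP 96, which puts its underside at about 92.

```bash
python3 -m pendant '[[[-1,20,0,0,140],[-1,38,0,0,140],[-1,43,0,0,140],[-1,48,0,0,140],[-1,53,0,0,140],[-1,58,0,0,140],[-1,63,0,0,140],[-1,67,0,0,140],[-1,69,0,0,140],[-1,69,0,0,140],[-1,69,0,0,140]]]' 40; python3 go.py 486 -55.2 96 192.5
```

```text
time_s: 18.58
ee_pos: [0.4863, -0.0561, 0.0996]
orientation: [-0.442, 0.443, 0.552, -0.552]
contact_force: [-0.4, -0.2, -1.2]
gripper_width: 0.753
shift [0.96 3.64 0.14] turn [np.float64(0.022584958555455614)] yaw now -167.48
[[-0.217  0.    -0.976]
 [ 0.976 -0.    -0.217]
 [-0.    -1.    -0.   ]]
t 18.5833 pos [486.34628835 -56.1048172   99.64302188] q [ 0.218  0.291 -0.486  0.    -0.794  0.001] F [-0.4 -0.2 -1.2] w 0.7525619045399006
```

```bash
python3 -m pendant '[[[1,1,0,0,140],[1,2,0,0,140],[1,3,0,0,140],[1,3.8,0,0,140],[1,3.8,0,0,140],[1,3.8,0,0,140]]]' 40; python3 go.py 486 -55.2 96 192.5
```

```text
time_s: 19.08
ee_pos: [0.4862, -0.0552, 0.0959]
orientation: [-0.442, 0.443, 0.552, -0.552]
contact_force: [-0.1, -1.5, -0.5]
gripper_width: 0.748
shift [ 0.02 -0.08  0.2 ] turn [np.float64(0.0314344946498295)] yaw now -167.47
[[-0.217  0.    -0.976]
 [ 0.976 -0.    -0.217]
 [-0.    -1.    -0.   ]]
t 19.0833 pos [486.19860387 -55.17598167  95.91530197] q [ 0.22   0.295 -0.491  0.    -0.784 -0.001] F [-0.1 -1.5 -0.5] w 0.7481023826226904
```

```bash
python3 -m pendant '[[[0,0.5,0,0,140],[0,0.5,0,0,140],[0,0.5,0,0,0],[0,0.5,0,0,0],[0,0.5,0,0,0],[0,0.5,0,0,0],[0,0.5,0,0,0],[0,-30,0,0,0],[0,-62,0,0,0],[0,-62,0,0,255],[0,-62,0,0,255],[0,-62,0,0,255],[0,-62,0,0,255],[0,-62,0,0,255],[0,-62,0,0,255],[0,-62,0,0,255],[0,-62,0,0,255],[0,-62,0,0,255],[0,-62,0,0,255],[0,-62,0,0,255]]]' 30;python3 -m pendant '[[[0,0,0,0,255],[0,0,0,0,255],[0,0,0,0,255],[0,0,0,0,255],[0,0,0,0,255]]]';python3 go.py 486 -55.3 78 192.5;python3 - <<'E'
from h import *
crop(manip.capture("side"),"pics/s9.png",255,140,70,90,6)
E
```

```text
time_s: 20.75
ee_pos: [0.486, -0.0551, 0.1577]
orientation: [0.443, -0.442, -0.552, 0.552]
contact_force: [-0.1, -0.1, -0.6]
gripper_width: 0.25
time_s: 21.17
ee_pos: [0.486, -0.0551, 0.1578]
orientation: [-0.442, 0.442, 0.552, -0.552]
contact_force: [-0.9, 0.3, 0.3]
gripper_width: 0.006
shift [-2.400e-01  7.976e+01  4.000e-02] turn [np.float64(0.024256692039216432)] yaw now -167.48
[[-0.217  0.    -0.976]
 [ 0.976  0.    -0.217]
 [ 0.    -1.    -0.   ]]
t 21.1667 pos [485.98929576 -55.05598983 157.75561759] q [ 0.22   0.216 -0.413 -0.    -0.942 -0.001] F [-0.9  0.3  0.3] w 0.005808046897447679
```

View pics/s9.png

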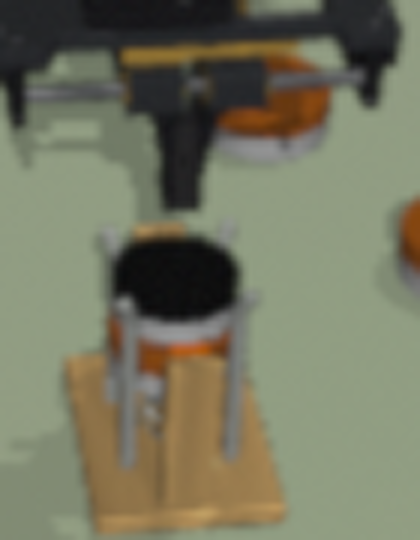

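The black tin sits level on the catches, with its lid at (176,278) in the crop. I'll press it down.

```bash
python3 -m pendant '[[[0,30,0,0,255],[0,36,0,0,255],[0,40,0,0,255],[0,44,0,0,255],[0,48,0,0,255],[0,52,0,0,255],[0,56,0,0,255],[0,60,0,0,255],[0,60,0,0,255]]]' 30;python3 go.py 486 -55.3 78 192.5; python3 -m pendant '[[[0,4,0,0,255],[0,8,0,0,255],[0,12,0,0,255],[0,16,0,0,255],[0,20,0,0,255],[0,20.5,0,0,255],[0,20.5,0,0,255],[0,20.5,0,0,255]]]' ;python3 go.py 486 -55.3 78 192.5
```

```text
time_s: 21.97
ee_pos: [0.4865, -0.055, 0.0994]
orientation: [-0.442, 0.443, 0.552, -0.552]
contact_force: [-2.7, 0.3, 4.4]
gripper_width: 0.005
shift [-0.15 21.45  0.62] turn [np.float64(0.07818235076177871)] yaw now -167.42
[[-0.218  0.001 -0.976]
 [ 0.976 -0.    -0.218]
 [-0.001 -1.    -0.001]]
t 21.9667 pos [486.54664336 -55.00562449  99.4497363 ] q [ 0.22   0.291 -0.487  0.001 -0.792 -0.001] F [-2.7  0.3  4.4] w 0.004720213248093525
time_s: 22.63
ee_pos: [0.4866, -0.055, 0.0792]
orientation: [-0.442, 0.443, 0.552, -0.552]
contact_force: [-3.3, 1.2, 7.7]
gripper_width: 0.005
shift [-0.15  1.19  0.68] turn [np.float64(0.07889055703611803)] yaw now -167.42
[[-0.218  0.001 -0.976]
 [ 0.976 -0.    -0.218]
 [-0.001 -1.    -0.001]]
t 22.6333 pos [486.6320409  -55.00084577  79.18731616] q [ 0.22   0.32  -0.51   0.001 -0.74  -0.001] F [-3.3  1.2  7.7] w 0.004726807939296153
```

```bash
python3 -m pendant '[[[0,1,0,0,255],[0,2,0,0,255],[0,2,0,0,255],[0,2,0,0,255],[0,0,0,0,255],[0,-3,0,0,255],[0,-6,0,0,255],[0,-9,0,0,255]]]';python3 -m pendant '[[[0,-20,0,0,255],[0,-50,0,0,255],[0,-90,0,0,255],[0,-120,0,0,255],[-40,-130,0,0,255],[-80,-130,20,0,255],[-120,-130,50,0,255],[-160,-130,80,0,255],[-190,-130,100,0,255],[-190,-130,100,0,255],[-190,-130,100,0,255],[-190,-130,100,0,255],[-190,-130,100,0,255]]]';python3 - <<'E'
from h import *
s=manip.capture("side");t=manip.capture("top")
crop(s,"pics/s10.png",250,165,70,70,8)
crop(t,"pics/t10.png",227,178,80,70,8)
for n,c in(("s",s),("t",t)): crop(c,f"pics/{n}11.png",0,0,512,384,1)
E
```

```text
time_s: 23.3
ee_pos: [0.4863, -0.055, 0.0867]
orientation: [-0.442, 0.443, 0.552, -0.551]
contact_force: [1.1, 0.2, -0.2]
gripper_width: 0.006
time_s: 24.38
ee_pos: [0.4298, -0.2619, 0.2162]
orientation: [-0.442, 0.442, 0.552, -0.552]
contact_force: [0.7, 0.0, -0.1]
gripper_width: 0.008
```

View pics/s10.png

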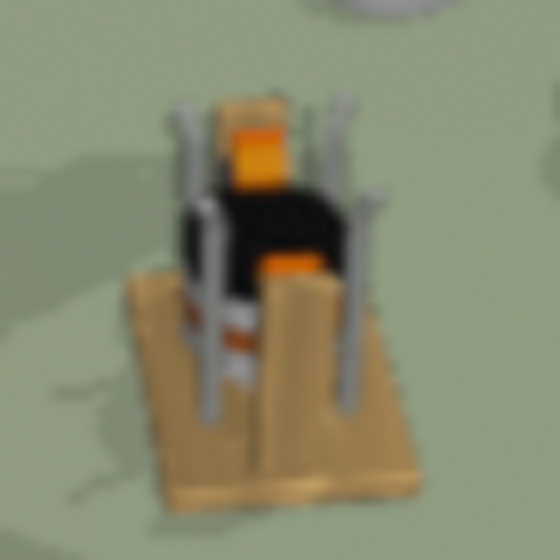

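View pics/t10.png

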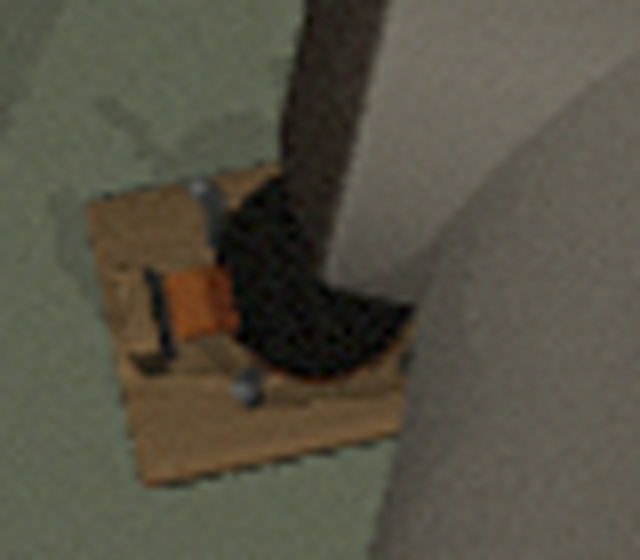

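View pics/t11.png

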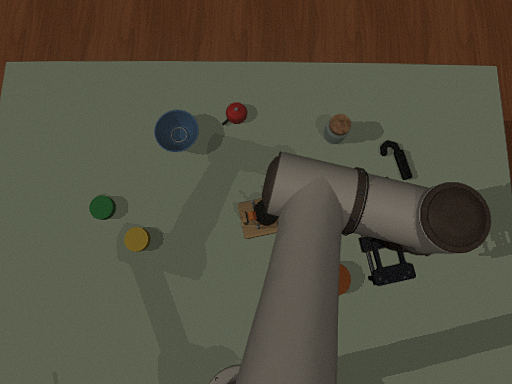

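View pics/s11.png

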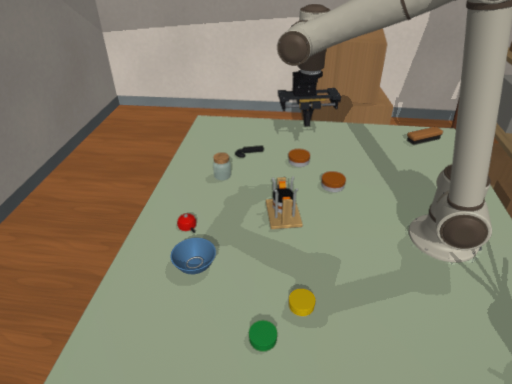

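Both tins are held, with the black lid under both orange catches at (258,155) and (292,265) in the side crop and the tan band below it at (240,335). The bystanders are unmoved and the arm is clear.

```bash
python3 -c "
from station import manip
print(manip.job_done())"
```

```text
the job is handed in; nothing more can be done
None
```

Both tins are in the dispenser: the smallest tan tin at the bottom and the black one on top, both lid up. The job was handed in at about 24.5 s; no verdict was reported.

- **How it was done:** I centred each tin with two pinches at right angles, lowered it between the rods and released it. I then pressed it mid-lid with the shut fingers to about 77–78 mm. The highest contact-force reading was about 8 N.
- **Last checks:** With the arm clear, the side picture shows both orange catches over the black lid and the tan tin below it. The bowl, jar, bell and fob appear where they started in both pictures.
- **What I couldn't confirm:** In the top picture the arm hid one catch, so the side picture alone shows that one. No check failed.

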